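Shoot a catch-locked gate bolt on a locksmith's sample board

ROBOT

A 6-joint arm with a two-finger parallel gripper is mounted at the origin on the work surface. World frame = base frame: x ahead of the robot, y to its left, z up, the work surface at z = 0. Lengths are in mm, angles in rad, forces in N, time in s.
With the tool pointing down it reaches from about 400 to 925 mm from the base axis. Payload 12.5 kg.
Tool frame: the origin (TCP) lies at the very end of the fingers, on their centre line; the grasp point (between the pads) lies 19 mm behind it; z points along the fingers, y is the direction in which the jaws open and shut (so a half turn about z gives the same grasp; the last joint's range is limited). The gripper opens to 95 mm and grips with 3 to 60 N. Pads are 20 mm wide; open, the fingers measure 119 mm over their backs; the gripper's body (75 mm by 180 mm) begins 59 mm behind the grasp point.
Start: joints at [-1.295, 0.491, 1.559, -0, 1.092, -0.106], TCP at [232.893, -580.006, 214.661] pointing down, gripper open.
Joint ranges: [-3.1, 3.1], [-0.84, 2.19], [0.05, 2.79], [-1.13, 4.28], [0.06, 2.93], [-2.69, 2.69]. Speed limits (rad/s): [2.22, 2.22, 2.79, 3.14, 3.14, 3.14].

INTERFACE

Orientations are given as [roll, pitch, yaw] about the fixed x, y, z axes, in that order (R = Rz(yaw) Ry(pitch) Rx(roll)).
In Python, from cell import env gives the robot as it stands.
- The arm moves only by the shell command python3 -m pendant 'ROWS'. ROWS is JSON, a list that holds one entry, the list of rows, each a list of 5 numbers: the opening, from 0 (shut) to 1 (fully open), then the shift along the tool's x, y, z in m, then the turn about the tool's z in rad. A call has exactly 8 rows; each row is the pose to reach, as a shift and turn from the pose commanded when the call began, along the tool's axes at that moment; what a row does not reach only later rows make up. A row lasts 1/10 s, in which the tool goes at most 50 mm and 8.59 degrees, less where a joint would pass 70% of its speed; a pose out of reach is approached as far as the arm can. A call with a gripper value outside its range is refused whole. The fingers move at their own pace and stop on an object; the grip force is fixed at half the most. Time passes only in rows, so rows that repeat a pose let the fingers close, or fill a call up. It gives the time, the measured TCP pose, the force and the opening at its end, in the units of the state.
- env.state(): the state, without advancing time (a new reading comes with each control period).
- env.read_camera(name): name is "scene" or "side" or "wrist"; returns a dict with "image" (420x560x3 uint8, blue, green, red), "range_z" (420x560 float32, mm along the optical axis (not along the pixel's ray), 0 where there is no reading), "fx", "fy", "cx", "cy" (pixels), "dist" ([k1, k2, p1, p2, k3] as OpenCV has them; the pictures are not rectified), "rvec" (rotation vector, rad) and "tvec" (3), from world to camera coordinates, as OpenCV has them; the wrist camera has in their place "tool_from_camera" (4x4, takes a point from camera to tool coordinates, whose origin is the TCP and whose axes are the flange's). Camera axes: x right, y down, z forward; pixel columns grow to the right and rows downward; lengths in mm; the calibration is good to about 2 mm. A picture is of the moment at which its call begins: read the wrist's pose just before it.
- env.job_done(): hands the job in, once; it reports no verdict.
The state is a dict: "t": time; "joints": joint angles; "qvel": joint speeds; "tau": joint torques, N m; "eef_pos": TCP position; "tcp_rot": TCP orientation; "ft_force": force on the tool from outside, world axes, zero at the start; "moment": the same for the moment, N m; "opening": opening from 0.0 (shut) to 1.0 (fully open).
Only numpy, scipy, OpenCV 4.12 (cv2) and the standard library are available. Lean on these libraries where they do the work, as an engineer would, in place of code of your own. Each camera call takes 0.05 s, during which the arm holds its last target. There are 200 camera calls.

TASK

On the sample board that has the gate bolt with the spring safety catch, lock the bolt: press the catch bar fully down with one fingertip and, keeping it down all the while, push the bolt's upright thumb tab with the other fingertip until the bolt is fully home in its keeper. Then let go so that the catch springs back up and locks it. Nothing needs grasping: do not lift or shift any of the loose things, and leave the plain bolt on the other board as it is.

Things in the scene. Friction and masses are not known exactly. Their poses are not given: they have to be found in the camera images.
- catch_board: fixed plywood board lying on the bench, 150 (x) x 230 (y) x 18 mm, with a steel gate bolt and its spring catch. Origin: centre of its underside, at bench height; z up. The bolt's rod runs along the board's y at x = -30 mm and is pushed towards +y. The long flat catch bar lies beside it, parallel, at x = +30 mm. Rod, guides and shoulder stay below 46 mm above the bench.
- keeper (a point): middle of the top of the keeper, the square steel block at the board's +y end (board x = -30, y = +94 mm), 46 mm above the bench, into which the bolt's rod is driven.
- tab (a point): middle of the top edge of the bolt's upright thumb tab, 88 mm above the bench; moves with the bolt. The tab is a plate 30 mm wide (board x), 8 mm thick (board y), standing on the rod; push it on its flat -y face. With the bolt open it is at board x = -30, y = -25 mm.
- catch_top (a point): middle of the flat top of the catch bar, 32 mm wide (board x 14 to 46), 115 mm long (board y -75 to 40), 6 mm thick; 64 mm above the bench when up, 55 mm when fully down. It sinks straight, without tilting, wherever it is pressed, and a pressing fingertip may slide along it. Tab and bar: 60 mm centre to centre, 28 mm clear gap.
- catch (a joint): catch bar: 0 = up, 0.009 m = fully down. Its spring takes 3.6 N to start and 6.3 N fully down. Below about 0.004 its blade blocks the shoulder on the rod, so the bolt cannot slide. Let go with the bolt fully home or open, it springs up by itself; let go part-way, it rises to about 0.004.
- bolt (a joint): bolt: 0 = open (start), 0.046 m = fully home in the keeper (end stop). Slides towards the board's +y with about 2 N of friction and stays where it is left.
- plain_knob (a point): ball knob of a different, plain barrel bolt without any catch, on a smaller plywood board (120 x 200 mm); 58 mm above the bench. Leave it alone.
- padlock: brass padlock lying flat on the catch board, body 36 x 30 x 18 mm, steel shackle; origin at the centre of its underside. Leave it alone.
- screwdriver: black-handled screwdriver, 180 mm, lying on the bench between the two boards. Leave it alone.
- lock_cylinder: brass door-lock cylinder, 62 mm long, 32 mm high, standing on the bench beyond the screwdriver. Leave it alone.
- oil_bottle: closed bottle, 48 mm across, 130 mm high, at the far end between the boards. Leave it alone.
- wrench: steel wrench lying off to the robot's left. Leave it alone.
- pin_cup: white cup, 64 mm across, 70 mm high, off to the robot's right. Leave it alone.

How it is judged:
By the outcome, as a careful person would: the job done as asked, in the order asked, and still so for the second after the job is handed in, with the robot touching nothing.
It also fails if it takes over 32 s, if anything falls off the work surface, if the arm or the gripper's body presses on something with over 40 N, if the wrist force passes 120 N, or if a joint passes its speed limit or range.

## Working session

There is one attempt and no reset: what is moved stays moved. The work goes in short steps, Python scripts to look and compute and a shell command to move; the robot and the scene stay as the last step left them, time stands still between calls to the robot, and variables do not carry over. Pictures are saved under pics/ and viewed, about 8 in all and at most 12, crops included, and the job is handed in when it is done.

```bash
ls; mkdir -p pics; python3 - <<'E'
from cell import env
import cv2,numpy as np,pickle
s=env.state();print({k:np.round(v,3) for k,v in s.items()})
for n in("scene","side"):
    c=env.read_camera(n);pickle.dump(c,open(n+".pkl","wb"));cv2.imwrite(f"pics/{n}0.png",c["image"])
E
```

```text
pics
{'t': np.float64(0.0), 'joints': array([-1.295,  0.492,  1.559,  0.   ,  1.092, -0.106]), 'qvel': array([-0.002,  0.001,  0.001, -0.001,  0.001, -0.   ]), 'tau': array([ 0.0000e+00, -6.1265e+01, -2.5819e+01,  6.9000e-02,  4.8000e-02,
       -0.0000e+00]), 'eef_pos': array([ 232.817, -579.751,  214.062]), 'tcp_rot': array([-3.14 , -0.   ,  0.382]), 'ft_force': array([ 1.45 ,  1.106, -0.201]), 'moment': array([-0.045, -0.024,  0.003]), 'opening': np.float64(0.994)}
```

View pics/scene0.png

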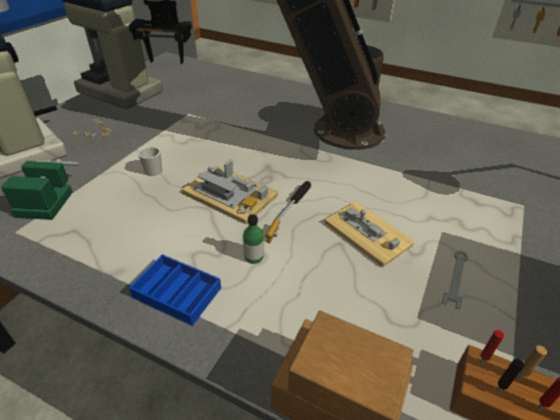

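View pics/side0.png

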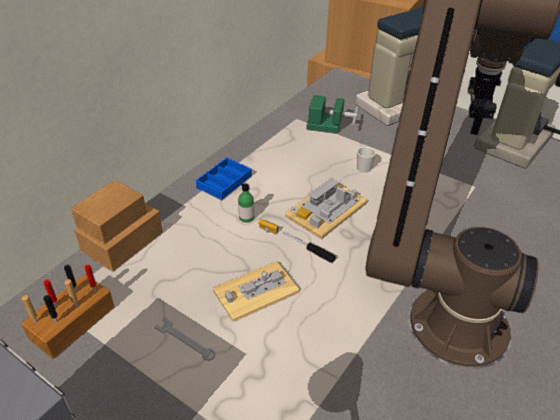

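The catch board (with tab and long bar) is near scene px (230,190) and side px (327,206). I'll crop both views and measure the board outline.

```bash
cat > h.py <<'E'
import cv2,numpy as np,pickle
def ray(c,uv):
    K=np.array([[c["fx"],0,c["cx"]],[0,c["fy"],c["cy"]],[0,0,1]],float);R=cv2.Rodrigues(np.array(c["rvec"],float))[0]
    n=cv2.undistortPoints(np.array(uv,float).reshape(-1,1,2),K,np.array(c["dist"],float)).reshape(-1,2)
    d=np.c_[n,np.ones(len(n))]@R; o=-R.T@np.array(c["tvec"],float).ravel(); return o,d,n
def onplane(c,uv,z):
    o,d,_=ray(c,uv); return o+d*((z-o[2])/d[:,2])[:,None]
def cloud(c,x0,x1,y0,y1):
    v,u=np.mgrid[y0:y1,x0:x1]; uv=np.c_[u.ravel(),v.ravel()]; o,d,_=ray(c,uv)
    r=c["range_z"][y0:y1,x0:x1].ravel(); return (o+d*r[:,None])[r>0],c["image"][y0:y1,x0:x1].reshape(-1,3)[r>0],uv[r>0]
E
python3 - <<'E'
from h import *
ims=[]
for n,b in(("scene",(170,290,145,235)),("side",(275,395,165,255))):
    c=pickle.load(open(n+".pkl","rb"))
    ims.append(cv2.resize(c["image"][b[2]:b[3],b[0]:b[1]],None,fx=6,fy=6,interpolation=cv2.INTER_CUBIC)[:,:])
    P,col,uv=cloud(c,*b)
    hsv=cv2.cvtColor(col[None],cv2.COLOR_BGR2HSV)[0]
    m=(abs(P[:,2]-18)<6)&(hsv[:,1]>90)
    r=cv2.minAreaRect(P[m,:2].astype(np.float32));print(n,"board",m.sum(),r,np.round(cv2.boxPoints(r)))
    for lo,hi in((38,50),(58,70),(78,95)):
        q=P[(P[:,2]>lo)&(P[:,2]<hi)];print(lo,len(q),np.median(q,0).round(1),q.min(0).round(),q.max(0).round())
    t=P[(P[:,2]>58)&(P[:,2]<70)]; print("bar",cv2.minAreaRect(t[:,:2].astype(np.float32)))
cv2.imwrite("pics/crop.png",cv2.resize(np.vstack(ims),None,fx=.55,fy=.55))
E
```

```text
scene board 882 ((517.523193359375, -138.4954071044922), (316.1024475097656, 154.65110778808594), 82.7477798461914) [[ 421. -286.]
 [ 574. -305.]
 [ 614.    9.]
 [ 461.   28.]]
38 430 [ 496.1 -191.4   41. ] [ 461. -281.   38.] [562. -76.  50.]
58 363 [ 540.9 -200.8   63.8] [ 464. -260.   58.] [ 562. -145.   70.]
78 108 [688.2 -12.3  88.2] [ 467. -206.   79.] [709.  20.  95.]
bar ((510.4111633300781, -199.37403869628906), (115.79351806640625, 92.80552673339844), 83.31898498535156)
side board 715 ((510.86602783203125, -144.41940307617188), (313.0668029785156, 172.40182495117188), 88.44610595703125) [[ 420. -299.]
 [ 593. -303.]
 [ 601.   10.]
 [ 429.   14.]]
38 439 [ 493.  -172.5   42.7] [ 454. -425.   38.] [559. -72.  50.]
58 256 [ 534.6 -199.2   66.3] [ 462. -264.   58.] [ 559. -143.   70.]
78 45 [ 475.7 -198.5   86.7] [ 460. -206.   79.] [ 492. -191.   95.]
bar ((507.8501892089844, -198.84829711914062), (119.1012191772461, 92.4546127319336), 82.26830291748047)
```

View pics/crop.png

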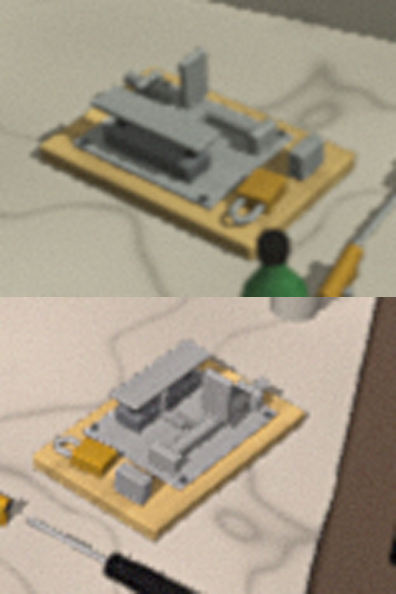

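The crops show the tab upright, the bar parallel to it on the far (+x) side, and the keeper at the +y end. Next, the axis and points more accurately.

```bash
python3 - <<'E'
from h import *
for n,b in(("scene",(170,290,145,235)),("side",(275,395,165,255))):
    c=pickle.load(open(n+".pkl","rb"));P,col,uv=cloud(c,*b)
    def f(lo,hi,x0,x1,y0,y1): return P[(P[:,2]>lo)&(P[:,2]<hi)&(P[:,0]>x0)&(P[:,0]<x1)&(P[:,1]>y0)&(P[:,1]<y1)]
    q=f(59,70,512,570,-290,-120);print(n,"bar",len(q),cv2.minAreaRect(q[:,:2].astype(np.float32)),q.mean(0).round(1))
    q=f(60,95,445,505,-240,-160);print(" tab",len(q),cv2.minAreaRect(q[:,:2].astype(np.float32)),q[q[:,2]>84].mean(0).round(1),q[:,2].max(), q.min(0).round(1),q.max(0).round(1))
    q=f(40,50,445,530,-100,-50);print(" keeper",len(q),cv2.minAreaRect(q[:,:2].astype(np.float32)),q.mean(0).round(1))
E
```

```text
scene bar 326 ((540.4327392578125, -202.9051055908203), (115.74114990234375, 33.747100830078125), 82.048828125) [ 541.8 -200.8   63.7]
 tab 83 ((480.1424255371094, -200.5616912841797), (10.170990943908691, 32.72394943237305), 78.28923034667969) [ 481.  -201.5   87.4] 90.53193595132348 [ 463.7 -208.2   60. ] [ 496.8 -196.    90.5]
 keeper 57 ((495.8357238769531, -84.65577697753906), (16.813505172729492, 32.74744415283203), 82.12523651123047) [497.3 -84.1  44.9]
side bar 223 ((535.7687377929688, -202.63876342773438), (119.1012191772461, 36.10525894165039), 82.26830291748047) [ 536.6 -200.4   66.2]
 tab 86 ((475.783203125, -199.1840362548828), (30.87759780883789, 17.575225830078125), 5.177493572235107) [ 474.5 -199.3   89.5] 94.93102295502013 [ 460.2 -209.    60.3] [ 491.7 -191.2   94.9]
 keeper 54 ((501.2226257324219, -83.51681518554688), (19.035062789916992, 56.44984817504883), 80.02812194824219) [493.4 -80.6  45.9]
```

```bash
python3 -m pendant '[[[0.505,0.044,-0.026,0,-0.125],[0.505,0.088,-0.051,0,-0.25],[0.505,0.131,-0.077,0,-0.375],[0.505,0.175,-0.102,0,-0.5],[0.505,0.219,-0.128,0,-0.625],[0.505,0.263,-0.153,0,-0.75],[0.505,0.306,-0.179,0,-0.9],[0.505,0.35,-0.204,0,-1.051]]]'
```

```text
t: 0.9
eef_pos: [479.3, -262.4, 214.6]
tcp_rot: [-3.141, -0.0, 1.438]
ft_force: [0.2, -0.8, -0.7]
opening: 0.505
```

```bash
python3 -m pendant '[[[0.505,0.012,0.006,0.02,0],[0.505,0.025,0.012,0.04,0],[0.505,0.031,0.018,0.06,0],[0.505,0.031,0.018,0.08,0],[0.505,0.031,0.018,0.094,0],[0.505,0.031,0.018,0.094,0],[0.505,0.031,0.018,0.094,0],[0.505,0.031,0.018,0.094,0]]]'
python3 - <<'E'
from h import *
from cell import env
s=env.state();c=env.read_camera("wrist");pickle.dump((c,s),open("w.pkl","wb"))
T=np.array(c["tool_from_camera"]);print(np.round(T,3),c["fx"],s["eef_pos"],s["tcp_rot"])
v,u=np.mgrid[0:420,0:560];uv=np.c_[u.ravel(),v.ravel()].astype(float)
K=np.array([[c["fx"],0,c["cx"]],[0,c["fy"],c["cy"]],[0,0,1]])
n=cv2.undistortPoints(uv.reshape(-1,1,2),K,np.array(c["dist"],float)).reshape(-1,2)
r=c["range_z"].ravel().astype(float);X=np.c_[n*r[:,None],r,np.ones(len(r))]@T.T
X=X[:,:3];H=s["eef_pos"][2]-X[:,2];ok=(r>0)
for nm,lo,hi in(("bar",59,70),("tab",80,95),("keeper",40,50)):
    m=ok&(H>lo)&(H<hi);mm=(m.reshape(420,560)*255).astype(np.uint8)
    k,l,st,ce=cv2.connectedComponentsWithStats(mm)
    for i in range(1,k):
        if st[i,4]>250:
            q=X[(l.ravel()==i)];print(nm,st[i],np.round(cv2.minAreaRect(q[:,:2].astype(np.float32))[0:3][0],1),cv2.minAreaRect(q[:,:2].astype(np.float32))[1:],q.min(0).round(),q.max(0).round())
cv2.imwrite("pics/w1.png",c["image"])
E
```

```text
t: 1.7
eef_pos: [500.9, -236.4, 121.4]
tcp_rot: [3.141, 0.001, 1.432]
ft_force: [-1.0, -1.6, 0.3]
opening: 0.503
[[  -0.      -0.965   -0.263   74.967]
 [   1.       0.      -0.       0.539]
 [   0.      -0.263    0.965 -169.782]
 [   0.       0.       0.       1.   ]] 344.72554301161483 [ 500.89146174 -236.36658198  121.42261798] [3.14053158e+00 5.29373848e-04 1.43164267e+00]
bar [ 306   79   52  171 7967] [39.9 31.9] ((32.615291595458984, 114.42792510986328), 89.59624481201172) [-17.  15.  55.] [97. 49. 62.]
tab [213 180  50  16 700] [ 32.  -27.3] ((29.898784637451172, 8.151374816894531), 88.2510757446289) [ 28. -42.  32.] [ 36. -12.  41.]
keeper [212   0  53  13 595] [145. -29.] ((33.925010681152344, 6.753133296966553), 89.41357421875) [142. -46.  73.] [149. -12.  81.]
keeper [ 219   62   49  121 1533] [ 68.5 -27.6] ((29.925235748291016, 84.32732391357422), 88.20303344726562) [ 27. -44.  72.] [110. -11.  81.]
keeper [231 195  37  78 817] [-14.4 -26.7] ((25.718530654907227, 61.191078186035156), 72.15602111816406) [-46. -40.  76.] [ 17. -12.  81.]
```

View pics/w1.png

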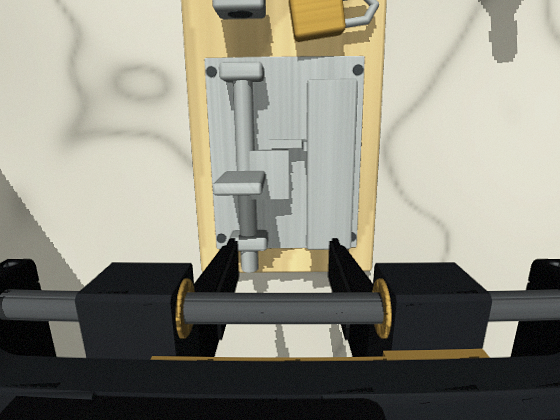

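The wrist view shows the bar at tool y≈+32 and the tab at y≈−27, x≈32. The sizes match (32.6x114, 30x8). I'll shift +2 mm in y and +4 mm in x, then descend to just above the bar and press.

```bash
python3 -m pendant '[[[0.505,0.004,0.002,0.02,0],[0.505,0.004,0.002,0.036,0],[0.505,0.004,0.002,0.048,0],[0.505,0.004,0.002,0.053,0],[0.505,0.004,0.002,0.057,0],[0.505,0.004,0.002,0.061,0],[0.505,0.004,0.002,0.063,0],[0.505,0.004,0.002,0.063,0]]]'
```

```text
t: 2.55
eef_pos: [503.3, -232.6, 58.0]
tcp_rot: [3.141, 0.0, 1.432]
ft_force: [-1.8, 0.3, 5.0]
opening: 0.503
```

```bash
python3 -m pendant '[[[0.505,0,0,0.001,0],[0.505,0,0,0.002,0],[0.505,0,0,0.003,0],[0.505,0,0,0.0035,0],[0.505,0,0,0.004,0],[0.505,0,0,0.004,0],[0.505,0,0,0.004,0],[0.505,0,0,0.004,0]]]'
```

```text
t: 3.35
eef_pos: [503.5, -232.7, 54.9]
tcp_rot: [3.14, 0.001, 1.432]
ft_force: [-3.3, 0.8, 14.2]
opening: 0.509
```

The bar is on its stop at 54.9 mm with 14 N. Now I'll push, keeping it down.

```bash
python3 -m pendant '[[[0.505,0.005,0,0,0],[0.505,0.01,0,0,0],[0.505,0.014,0,0,0],[0.505,0.019,0,0,0],[0.505,0.024,0,0,0],[0.505,0.029,0,0,0],[0.505,0.034,0,0,0],[0.505,0.038,0,0,0]]]'
```

```text
t: 4.15
eef_pos: [509.8, -196.6, 55.1]
tcp_rot: [3.137, 0.003, 1.432]
ft_force: [-2.2, -10.8, 11.2]
opening: 0.504
```

```bash
python3 -m pendant '[[[0.505,0.005,0,0,0],[0.505,0.01,0,0,0],[0.505,0.014,0,0,0],[0.505,0.018,0,0,0],[0.505,0.022,0,0,0],[0.505,0.024,0,0,0],[0.505,0.026,0,0,0],[0.505,0.026,0,0,0]]]'
python3 - <<'E'
from h import *
from cell import env
for n in("scene","side"):
    c=env.read_camera(n)
    b={"scene":(170,290,145,235),"side":(275,395,165,255)}[n]
    cv2.imwrite(f"pics/{n}1.png",cv2.resize(c["image"][b[2]:b[3],b[0]:b[1]],None,fx=5,fy=5,interpolation=cv2.INTER_CUBIC))
print(env.state()["ft_force"],env.state()["eef_pos"])
E
```

```text
t: 4.95
eef_pos: [512.9, -175.1, 55.3]
tcp_rot: [3.136, 0.009, 1.436]
ft_force: [-14.7, -47.6, 10.3]
opening: 0.508
[-14.27238985 -46.09502601  10.50704276] [ 512.96759474 -175.16493855   55.31226804]
```

Push force rose to about 48 N at 44–46 mm of bolt travel, so it is at the end stop. I'll back off with the catch still down, then lift and look.

```bash
python3 -m pendant '[[[0.505,-0.003,0,0,0],[0.505,-0.006,0,0,0],[0.505,-0.01,0,0,0],[0.505,-0.012,0,0,0],[0.505,-0.012,0,-0.006,0],[0.505,-0.012,0,-0.014,0],[0.505,-0.012,0,-0.034,0],[0.505,-0.03,0,-0.064,0]]]'
python3 -m pendant '[[[0.505,-0.01,0,0,0],[0.505,-0.02,0,0,0],[0.505,-0.03,0,0,0],[0.505,-0.03,0,0,0],[0.505,-0.03,0,0,0],[0.505,-0.03,0,0,0],[0.505,-0.03,0,0,0],[0.505,-0.03,0,0,0]]]'
python3 - <<'E'
from h import *
from cell import env
s=env.state();c=env.read_camera("wrist")
T=np.array(c["tool_from_camera"]);print(s["eef_pos"],s["ft_force"])
v,u=np.mgrid[0:420,0:560];uv=np.c_[u.ravel(),v.ravel()].astype(float)
K=np.array([[c["fx"],0,c["cx"]],[0,c["fy"],c["cy"]],[0,0,1]])
n=cv2.undistortPoints(uv.reshape(-1,1,2),K,np.array(c["dist"],float)).reshape(-1,2)
r=c["range_z"].ravel().astype(float);X=(np.c_[n*r[:,None],r,np.ones(len(r))]@T.T)[:,:3]
H=s["eef_pos"][2]-X[:,2];ok=(r>0)
for nm,lo,hi in(("bar",50,70),("tab",80,95),("keeper",40,50)):
    k,l,st,ce=cv2.connectedComponentsWithStats(((ok&(H>lo)&(H<hi)).reshape(420,560)*255).astype(np.uint8))
    for i in range(1,k):
        if st[i,4]>250:
            w=l.ravel()==i;q=X[w];R=cv2.minAreaRect(q[:,:2].astype(np.float32));print(nm,st[i],np.round(R[0],1),R[1:],np.median(H[w]))
cv2.imwrite("pics/w2.png",c["image"])
E
```

```text
t: 5.85
eef_pos: [507.1, -197.4, 117.4]
tcp_rot: [-3.138, -0.001, 1.433]
ft_force: [-0.6, -0.2, 0.9]
opening: 0.505
t: 6.65
eef_pos: [503.8, -228.2, 117.5]
tcp_rot: [-3.141, 0.0, 1.432]
ft_force: [0.1, 0.2, -0.3]
opening: 0.503
[ 503.76686067 -228.17156999  117.54262095] [ 0.06132035  0.23803788 -0.30249003]
bar [ 301   93   55  170 7728] [31.1 29.6] ((33.637664794921875, 114.59278869628906), 89.40595245361328) 63.60449944437363
tab [204 118  54  15 751] [ 69.3 -29.8] ((30.32360076904297, 7.8553009033203125), 89.97591400146484) 87.3530980910186
keeper [ 208    0   54  118 2665] [110.3 -30.9] ((73.50567626953125, 34.30601501464844), 0.04845211282372475) 43.686344582528235
keeper [236 132  22  98 650] [ 27.8 -28.6] ((72.53298950195312, 14.657343864440918), 6.450465679168701) 40.52495387905029
keeper [239 248  27  15 381] [-29.3 -23.4] ((20.010726928710938, 11.511096000671387), 89.76300811767578) 43.2196542203031
```

View pics/w2.png

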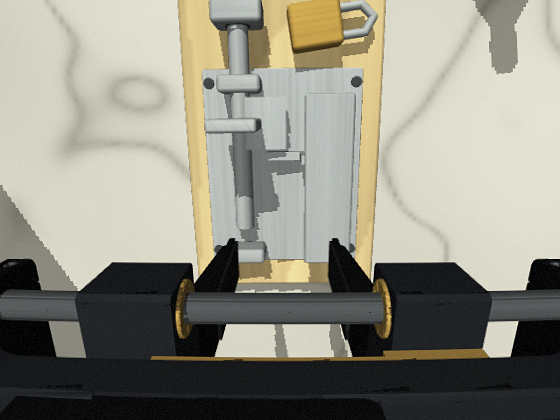

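The rod is now in the keeper (235,12) and the tab is at (232,125). It has moved 46.1 mm relative to the bar. The bar is back up at 63.6 mm, with its blade at (290,157) behind the shoulder. The robot is touching nothing, so I'm handing in.

```bash
python3 -c "
from cell import env
print(env.job_done())"
```

```text
the job is handed in; nothing more can be done
None
```

The gate bolt is fully home and locked, and I handed the job in at about 6.7 s of the 32 s allowed.

**What I did:** I set the two fingertips about 60 mm apart. One pressed the catch bar down to its stop (tip at 54.9 mm, 14 N). With the bar held down, the other pushed the thumb tab until the force rose sharply at the end stop. I then backed off about 12 mm with the catch still down, and lifted clear.

**Last checks (wrist camera):**
- **Bolt:** the tab moved 46.1 mm relative to the catch bar, against 46 mm for fully home, and the rod is seen in the keeper.
- **Catch:** the bar is back up at 63.6 mm (64 mm is fully up), with its blade behind the shoulder.
- **Robot:** it is touching nothing, with about 0 N on the wrist.
- **Loose things:** the padlock looked unmoved. I did not check the other loose items or the plain bolt afterwards, but the arm stayed clear of them.

**What disagreed:** at the stop, the arm's own position gave about 1.5 mm less bolt travel than the camera, which is within the 2 mm calibration. The push briefly reached about 50 N sideways through the fingertip. That is under the 120 N wrist limit, and I took the 40 N limit to cover only the arm and gripper body.

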